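# Hang a pail on a safety hook

### The arm

A 6-joint arm with a two-finger parallel gripper is mounted at the origin on the work surface. World frame = base frame: x ahead of the robot, y to its left, z up, the work surface at z = 0. Lengths are in mm, angles in rad, forces in N, time in s.
With the tool pointing down it reaches from about 275 to 875 mm from the base axis. Payload 12.5 kg.
Tool frame: the origin (TCP) lies at the centre of the arm's flange, where the gripper is bolted on; the fingertips stand 173 mm ahead of it and the grasp point (between the pads) lies 155 mm ahead of it; z points along the fingers, y is the line along which they close (so a half turn about z gives the same grasp; the last joint's range is limited). The gripper opens to 85 mm and grips with 20 to 120 N. Pads are 22 mm wide; open, the fingers measure 114 mm over their backs; the gripper's body (76 mm by 85 mm) begins 54 mm behind the grasp point. The pads swing forward as they close: fully open they stand 13 mm farther back than shut.
Start: joints at [1.254, 0.351, 1.652, -0, 1.139, -0.085], TCP at [126.32, 535.284, 404.69] pointing down, gripper open.
Joint ranges: [-2.75, 2.75], [-0.79, 2.1], [0.01, 2.65], [-1.57, 4.71], [0.07, 3.14], [-2.87, 2.87]. Speed limits (rad/s): [2.22, 2.22, 2.79, 3.14, 3.14, 3.14].

### API

Orientations are given as [roll, pitch, yaw] about the fixed x, y, z axes, in that order (R = Rz(yaw) Ry(pitch) Rx(roll)).
In Python, from plant import * gives the robot as it stands.
- The arm moves only by the tool send_rows, never from a script. Its argument "commands" is one flat list of numbers, 7 for each row, row after row: the finger opening in cm, from 0 to 8.54, then the shift along the tool's x, y, z in cm, then the turn, a rotation vector about the tool's x, y, z in degrees. A call has 1 to 12 rows; each row is the pose to reach, as a shift and turn from the pose commanded when the call began, along the tool's axes at that moment; what a row does not reach only later rows make up. A row lasts 1/10 s, in which the tool goes at most 50 mm and 8.59 degrees, less where a joint would pass 70% of its speed; a pose out of reach is approached as far as the arm can. A call with a gripper value outside its range is refused whole. The fingers move at their own pace and stop on an object; the grip force is fixed at half the most. Time passes only in rows, so rows that repeat a pose let the fingers close. It gives the time, the measured TCP pose, the force, the opening and the grip force at its end, in the units of the state.
- read_state(): the state, without advancing time (a new reading comes with each control period).
- read_camera(name): name is "scene" or "side" or "wrist"; returns (picture, depth): 384x512x3 uint8, red, green, blue; 384x512 float32, mm along the optical axis (not along the pixel's ray), 0 where there is no reading.
- get_calibration(name): a dict with "K" (3x3 intrinsics, pixels), "rvec" (rotation vector, rad) and "tvec" (3), from world to camera coordinates, as OpenCV has them; the wrist camera has in their place "T_tool_cam" (4x4, takes a point from camera to tool coordinates, whose origin is the TCP and whose axes are the flange's). Camera axes: x right, y down, z forward; pixel columns grow to the right and rows downward; lengths in mm; the calibration is good to about 2 mm. A picture is of the moment at which its call begins: read the wrist's pose just before it. get_calibration takes no time and is no camera call.
- job_done(): hands the job in; it is judged then, once.
The state is a dict: "time": time; "joint_positions": joint angles; "joint_vel": joint speeds; "joint_efforts": joint torques, N m; "tool_pos": TCP position; "tcp_rot": TCP orientation; "ft_force": force on the tool from outside, world axes, zero at the start; "ft_torque": the same for the moment, N m; "opening": opening from 0.0 (shut) to 1.0 (fully open); "finger_force": force on a finger pad.
Only numpy, scipy, OpenCV 4.12 (cv2) and the standard library are available. Lean on these libraries where they do the work, as an engineer would, in place of code of your own. Each camera call takes 0.05 s, during which the arm holds its last target. There are 200 camera calls.

### The job

With a fingertip, swing the folded wire handle of the small pail upright while the pail stays standing where it is. Then carry the pail by its handle to the hook stand, feel for the hook's tip with the middle of the handle, and press it down gently past the spring latch until it is fully home and the latch has snapped shut over it; let go and leave the pail hanging at rest, clear of the bench. Disturb nothing else, do not tip the pail, and never push on the stand with more than 25 N.

Things in the scene. Friction and masses are not known exactly. Their poses are not given: they have to be found in the camera images.
- pail: Small lidded round white plastic pail, loose, 0.25 to 0.5 kg, 108 mm tall, the only pail with a handle (a bigger one at the back is a bystander). Origin: centre of its underside, z up. 92 mm across below 48 mm height, 100 mm above it, lid rim 110 mm across from 98 to 108 mm height. Its handle is folded to the pail's -x side, roughly toward the robot's right (-y).
- bail_hinge (a point): Middle of the handle's hinge axis, 85 mm above the pail's underside, on the pail's centre line; the axis runs along the pail's y. The ears that carry it are 20 mm round bosses from y = +-47 to +-62 mm.
- bail (a joint): Angle of the pail's wire handle (bail) about the pail's y; grows as it rises. 0: folded, 0.26 rad below level on the -x side; 1.83: upright; stop at 2.1. Starts at 0 to 0.3. Slightly stiff hinge (0.02 N m): it stays where it is left. The gap between the folded wire and the pail's wall is about 50 mm; a fingertip can push it up from beneath and outside.
- bail_crown (a point): Middle of the handle's straight top part, on the wire's axis, 105 mm from the hinge axis. z points away from the hinge (up when upright), y along the wire. Steel wire 5 mm thick; straight from y = -50 to +50 mm, then sloping to two sides at y = +-66 mm. Grip it beside the middle (say 34 mm off): the 14 mm wide hook has to take the middle.
- stand: Hook stand, fixed. Origin on the bench under the nominal seat, z up, y across the hook. A 22 mm post at x = +115 mm (base plate x 65 to 165, y +-60, 12 mm thick) carries a clamped steel arm that ends in an upward-open hook, 14 mm wide in y, its upturned tip on the -x side, roughly toward the robot. The handle's wire must lie along y, either way round.
- seat (a point): NOMINAL place of the wire's axis when it rests in the hook, 240 mm above the bench, axes as the stand's. The arm is clamped by hand: the real hook is up to 7 mm higher or lower and up to 8 mm farther along +-x than this point, and that is not measured: feel for it. The 12 mm thick arm starts 2.5 mm under the wire's axis. A wire against the tip lies at x = -1.5 mm.
- latch (a joint): Angle of the hook's spring latch: 0 shut and level, grows as pressed down (to 1.1). A wire at its free end needs 3 N at first, some 9 N to pass at about 0.5 rad: more than the pail's weight. It passes when it slides down in touch with the tip's inner face; 2 mm or more off that face it can jam under the flap. Once past, the latch snaps back to 0 above the wire, a few mm from the bottom.
- s_hook: Bystander: dark steel S-hook, 190 x 85 mm, 16 mm thick, lying near the middle of the bench. Origin at its centre on the bench.
- wrench: Bystander: 150 mm wrench lying nearest the robot. Origin at its centre.
- shackle: Bystander: small steel shackle, 70 x 66 mm, lying beyond the S-hook. Origin at its centre.
- stand_top (a point): Top of the stand's post, 258 mm above the bench. From the real seat the hook measures: tip's inner face flat at x = -4 mm, 30 mm high; above it a lip flaring to -x, top 38 mm high; latch flap 3 mm thick, 33 mm long, hinged at x = +30 mm, 19.5 mm high; latch post x = 36 to 48, 27 mm high. The pail's lid must pass below the arm: bring the handle in over the tip from -x.

How it is judged (in metres and radians):
On the way, in this order (a step that is already met when the one before it is completed fails the run):
1. the handle stands upright (within 0.2 rad) while the pail stands upright on the bench within 40 mm of its start (angle between bail_crown's own z axis and vertical below 0.2 rad and height (world z) of pail below 0.005 m and angle between pail's own z axis and vertical below 0.06 rad and distance of pail from where it was at the start of the episode below 0.04 m), for 0.2 s.
2. the pail hangs by its handle above the bench and the handle's middle presses the latch open (value of joint latch above 0.25 rad and height (world z) of pail above 0.03 m and distance between bail_crown and seat below 0.05 m and contact force between pail and stand above 2 N), for 0.05 s.
At the end, for the whole second after the job is handed in: The pail hangs from the hook at rest (under 0.08 m/s), over 30 mm above the bench, tilted less than 0.3 rad; the handle's middle lies home in the hook (within 13 mm of the nominal seat in height, 14 mm along the hook, 15 mm across it) and the latch is shut above it (under 0.1 rad) (value of joint latch below 0.1 rad and z of bail_crown in the frame of seat between -0.013 and 0.013 m and x of bail_crown in the frame of seat between -0.014 and 0.014 m and y of bail_crown in the frame of seat between -0.015 and 0.015 m and height (world z) of pail above 0.03 m and angle between pail's own z axis and vertical below 0.3 rad and linear speed of pail below 0.08 m/s and contact force between pail and stand above 1 N); the robot touches nothing.
It fails at once if the pail or its handle is forced against the stand with more than 25 N (contact force between pail and stand above 25 N).
It fails at once if the gripper or arm pushes the stand with more than 25 N (contact force between any of the fingers, the arm and stand above 25 N).
It fails at once if the pail is tipped by more than 0.7 rad (angle between pail's own z axis and vertical above 0.7 rad).
It fails at once if the S-hook, wrench or shackle is moved by more than 20 mm (distance of any of s_hook, wrench, shackle from where it was at the start of the episode above 0.02 m).
It also fails if it takes over 72 s, if anything falls off the work surface, if the arm or the gripper's body presses on something with over 40 N, if the wrist force passes 120 N, or if a joint passes its speed limit or range.

## Working session

There is one attempt and no reset: what is moved stays moved. The work goes in short steps, Python scripts to look and compute and a tool call to move; the robot and the scene stay as the last step left them, time stands still between calls to the robot, and variables do not carry over. Pictures are saved under pics/ and viewed, at most 10 in all, crops included, and the job is handed in when it is done.

Besides the shell and the picture viewer there is one more tool, called as name(argument=value, ...) on one line, values as JSON. send_rows: Moves the arm, as the interface text tells. Its arguments: {"type":"object","properties":{"commands":{"type":"array"}},"required":["commands"]}

```bash
ls; mkdir -p pics
cat > h.py <<'E'
from plant import *
import numpy as np, cv2
from scipy.spatial.transform import Rotation as R
def cam(name):
    s=read_state(); im,d=read_camera(name); c=get_calibration(name); K=np.array(c["K"])
    if name=="wrist":
        T=np.eye(4);T[:3,:3]=R.from_euler('xyz',s["tcp_rot"]).as_matrix();T[:3,3]=s["tool_pos"]
        M=T@np.array(c["T_tool_cam"])
    else:
        W=np.eye(4);W[:3,:3]=cv2.Rodrigues(np.array(c["rvec"],float))[0];W[:3,3]=np.ravel(c["tvec"]);M=np.linalg.inv(W)
    v,u=np.mgrid[:d.shape[0],:d.shape[1]]
    P=np.stack([(u-K[0,2])/K[0,0]*d,(v-K[1,2])/K[1,1]*d,d],-1)@M[:3,:3].T+M[:3,3]
    P[d<=0]=np.nan
    return im,d,P,K,M
def proj(p,K,M):
    q=np.linalg.inv(M)@np.append(p,1); return K[:2,:2].diagonal()*q[:2]/q[2]+K[:2,2]
def save(f,im): cv2.imwrite(f,im[...,::-1])
E
python3 - <<'E'
from h import *
a=cam("scene");b=cam("side");np.savez("s0.npz",a=a[2],b=b[2],ai=a[0],bi=b[0],aK=a[3],aM=a[4],bK=b[3],bM=b[4])
save("pics/scene.png",a[0]);save("pics/side.png",b[0])
print(read_state())
print(a[4][:3,3],b[4][:3,3],get_calibration("wrist")["T_tool_cam"])
E
```

```text
pics
{'time': 0.1, 'joint_positions': array([ 1.25438315e+00,  3.51193393e-01,  1.65236505e+00,  1.17098418e-05,
        1.13908945e+00, -8.45915776e-02]), 'joint_vel': array([ 0.00124273, -0.00133767, -0.00211992, -0.00071675, -0.0019148 ,
        0.00340219]), 'joint_efforts': array([ 4.00886705e-06, -5.06833613e+01, -2.91876429e+01, -1.24020503e-04,
        2.56830419e-03,  2.85967525e-05]), 'tool_pos': array([126.29642753, 535.18397666, 404.20422606]), 'tcp_rot': array([-3.14054208e+00, -9.97508779e-05,  2.90976609e+00]), 'ft_force': array([ 0.34566452, -0.08038238,  0.42936355]), 'ft_torque': array([0.00131697, 0.02569176, 0.00672552]), 'finger_force': 0.0, 'opening': 0.999332771746677}
[1268.54621119  148.2531638   888.66468246] [382.93012828 858.13763657 976.13846488] [[-1.18853028e-03 -9.56370036e-01 -2.92155680e-01  7.29269736e+01]
 [ 9.99998783e-01 -1.43201025e-03  6.19542490e-04 -1.18579197e+00]
 [-1.01088180e-03 -2.92154588e-01  9.56370574e-01  2.95469647e+01]
 [ 0.00000000e+00  0.00000000e+00  0.00000000e+00  1.00000000e+00]]
```

View pics/scene.png

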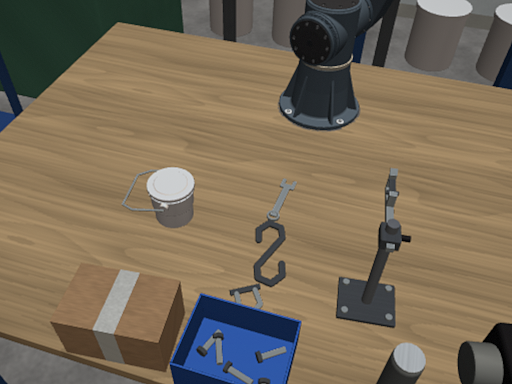

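View pics/side.png

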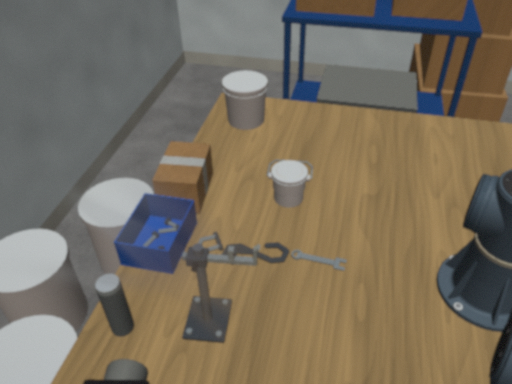

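The scene view shows the pail at (172,195) with its bail folded to the left (crown from about (138,174) to (124,205)), and the stand with its base at (366,302), arm and hook ending at (392,175). The side view shows the pail at (290,180), the stand base at (207,320) and the hook at about (283,252).

Run:
```python
from h import *
z=np.load("s0.npz")
for n,reg in (("a",(140,205,160,215)),("b",(265,315,155,190))):
    P=z[n]; x0,x1,y0,y1=reg; q=P[y0:y1,x0:x1].reshape(-1,3); q=q[(q[:,2]>103)&(q[:,2]<114)]
    (c,r)=cv2.minEnclosingCircle(q[:,:2].astype(np.float32)); print(n,len(q),np.median(q,0),q.min(0),q.max(0),c,r)
# stand points
for n,reg in (("a",(335,420,160,330)),("b",(180,290,225,345))):
    P=z[n]; x0,x1,y0,y1=reg; q=P[y0:y1,x0:x1].reshape(-1,3)
    b=q[(q[:,2]>8)&(q[:,2]<16)&(abs(q[:,1]-np.nanmedian(q[:,1]))<200)]; print(n,"base",cv2.minAreaRect(b[:,:2].astype(np.float32)))
    t=q[(q[:,2]>215)]; print(" arm",len(t),cv2.minAreaRect(t[:,:2].astype(np.float32)), t.min(0),t.max(0))
    np.set_printoptions(suppress=True,precision=0)
    for xx in range(350,750,15):
        k=t[(abs(t[:,0]-xx)<7.5)]
        if len(k): print(xx,len(k),np.median(k,0),k[:,2].min(),k[:,2].max(),k[:,1].min(),k[:,1].max())
P=z["a"];q=P[160:220,110:160].reshape(-1,3)
q=q[(q[:,2]>30)&(q[:,2]<130)];print(len(q));print(q[np.argsort(q[:,1])][:25])
A=cv2.resize(z["ai"][150:230,105:215],None,fx=5,fy=5,interpolation=2);B=cv2.resize(z["ai"][160:270,345:435],None,fx=4,fy=4,interpolation=2)
o=np.zeros((440,920,3),np.uint8);o[:400,:550]=A;o[:440,555:915]=B
save("pics/c1.png",cv2.resize(o,(800,383)))
```

```text
a 1307 [ 564.61167457 -245.53018302  109.41545928] [ 503.80122577 -301.03579236  103.02702965] [ 615.20530205 -192.43002505  113.85771439] (559.5648803710938, -247.31344604492188) 56.441524505615234
b 672 [ 556.23018763 -240.70415566  108.02518349] [ 503.61421024 -297.69506456  103.02173068] [ 611.64277489 -188.47155043  113.5596258 ] (557.1574096679688, -243.21185302734375) 58.03679275512695
a base ((486.33245849609375, 235.91033935546875), (129.11273193359375, 480.8258056640625), 89.47449493408203)
 arm 1232 ((621.7322387695312, 238.4995574951172), (165.47325134277344, 54.69017028808594), 6.578639030456543) [539.71033147 213.85019685 215.04076719] [705.03350902 271.50201903 274.92871644]
545 94 [550. 219. 267.] 220.70068533875906 274.9287164422833 213.85019684569306 228.84484594287292
560 67 [558. 220. 256.] 224.59318300219854 266.7223912923233 214.82798500340428 228.44040325660893
575 52 [575. 221. 256.] 223.0592125590158 258.8469715776283 216.35052867468 229.46780933947124
590 67 [592. 222. 259.] 223.3884069607352 264.44468309262606 215.05040545852995 236.88791721730294
605 147 [
[... 1952 characters left out ...]
69749427034083 260.21239383700095 221.65595385909683 272.13000913814324
695 61 [694. 242. 234.] 218.87019636854245 241.28118787825906 222.2541302652986 256.48309851399256
589
[[ 533. -357.   68.]
 [ 523. -356.   70.]
 [ 528. -356.   72.]
 [ 541. -355.   70.]
 [ 525. -355.   69.]
 [ 519. -355.   71.]
 [ 553. -355.   68.]
 [ 548. -354.   70.]
 [ 531. -354.   72.]
 [ 521. -354.   69.]
 [ 532. -354.   69.]
 [ 538. -354.   71.]
 [ 545. -354.   67.]
 [ 560. -354.   68.]
 [ 530. -353.   67.]
 [ 550. -353.   69.]
 [ 541. -353.   67.]
 [ 524. -353.   69.]
 [ 545. -353.   71.]
 [ 531. -352.   72.]
 [ 549. -352.   65.]
 [ 569. -352.   70.]
 [ 542. -352.   72.]
 [ 575. -351.   69.]
 [ 520. -351.   72.]]
```

View pics/c1.png

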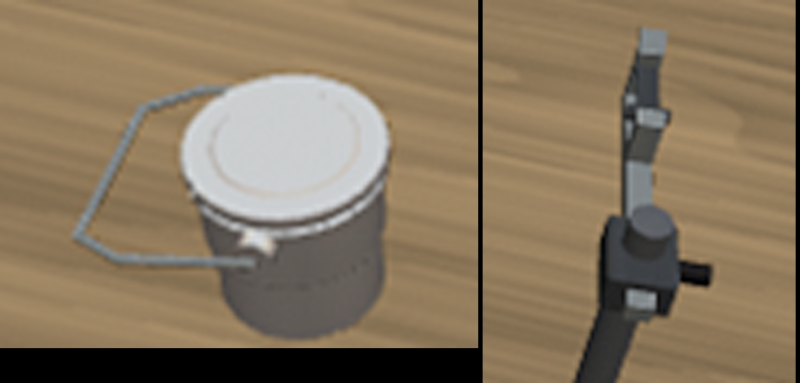

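The crop shows the crown wire running between crop points (143,107) and (78,236), i.e. pixels (137.9,174.6) and (122.9,204.3). In the hook crop the lip is at the top, with the latch post below it and the clamp at the bottom.

Run:
```python
from h import *
np.set_printoptions(suppress=True,precision=1)
z=np.load("s0.npz")
P=z["a"];q=P[160:220,110:160].reshape(-1,3)
q=q[(q[:,2]>40)&(q[:,2]<130)&(q[:,1]<-305)]
import sys
k=q[q[:,1]<-335]
vx,vy,x0,y0=cv2.fitLine(k[:,:2].astype(np.float32),cv2.DIST_HUBER,0,.01,.01).ravel()
print("crown",len(k),vx,vy,x0,y0,np.median(k,0),k.min(0),k.max(0), "yaw",np.degrees(np.arctan2(vy,vx)))
# ray-plane of crown end pixels at z=72
for px in ((137.9,174.6),(122.9,204.3)):
    K,M=z["aK"],z["aM"];r=M[:3,:3]@np.array([(px[0]-K[0,2])/K[0,0],(px[1]-K[1,2])/K[1,1],1]);o=M[:3,3]
    print(o+r*(70-o[2])/r[2])
for yy in range(-335,-300,5):
    k=q[abs(q[:,1]-yy)<2.5]; print(yy,np.sort(k[:,0])[[0,-1]],np.median(k[:,2]))
for n in "ab":
    P=z[n].reshape(-1,3)
    b=P[(P[:,2]>8)&(P[:,2]<16)&(P[:,0]>580)&(P[:,0]<780)&(P[:,1]>150)&(P[:,1]<340)]
    m=np.median(b,0);b=b[np.linalg.norm(b[:,:2]-m[:2],axis=1)<90];print(n,cv2.minAreaRect(b[:,:2].astype(np.float32)),b[:,:2].min(0),b[:,:2].max(0))
    t=P[(P[:,2]>255.)&(P[:,2]<264)&(P[:,0]>655)&(P[:,0]<700)&(P[:,1]>200)&(P[:,1]<290)];print(" top",len(t),np.median(t,0),t.min(0),t.max(0))
    l=P[(P[:,2]>263)&(P[:,2]<280)&(P[:,0]>520)&(P[:,0]<570)&(P[:,1]>200)&(P[:,1]<290)];print(" lip",len(l),np.median(l,0),l.min(0),l.max(0))
    l=P[(P[:,2]>256)&(P[:,2]<270)&(P[:,0]>575)&(P[:,0]<625)&(P[:,1]>200)&(P[:,1]<290)];print(" lpost",len(l),np.median(l,0),l.min(0),l.max(0))
```

```text
crown 102 0.9972816 0.07368415 572.33185 -347.9718 [ 560.2 -348.    69.6] [ 507.  -356.8   65.2] [ 625.1 -335.8   75. ] yaw 4.2256203
[ 524.2 -352.9   70. ]
[ 624.7 -341.4   70. ]
-335 [502.  625.9] 71.56324970617106
-330 [505.2 628.6] 72.8874715116392
-325 [502.  630.7] 73.16229875049999
-320 [499.8 634.2] 74.87280175089967
-315 [496.3 634.1] 75.53748883472275
-310 [499.9 635.8] 75.25327512764437
-305 [499.5 632.8] 79.02277106506881
a ((668.5095825195312, 234.71006774902344), (103.58584594726562, 120.11756134033203), 6.4911909103393555) [612.6 170.1] [726.3 298.4]
 top 109 [668.4 234.7 258. ] [655.2 224.  255.4] [681.2 244.4 262. ]
 lip 64 [547.4 221.2 268.3] [539.7 213.9 263.3] [553.5 228.6 274.9]
 lpost 93 [595.7 226.2 259.9] [575.1 215.1 256. ] [606.6 236.9 264.4]
b ((667.0189208984375, 237.21493530273438), (100.90455627441406, 122.03884887695312), 6.37645959854126) [612.  171.7] [722.7 302.1]
 top 74 [666.7 236.4 257.7] [656.5 225.4 255. ] [677.7 248.1 260.2]
 lip 41 [545.  224.7 270.1] [539.1 214.8 263.1] [552.4 230.1 273.8]
 lpost 84 [591.8 229.3 258.6] [575.6 215.3 256. ] [604.7 238.8 263.6]
```

```bash
cat >> h.py <<'E'
C=np.array([558.3,-245.2]); E_=np.array([.113,-.994])   # pail centre, folded-side direction
def rot(yaw,tilt=0): # tool down, yaw deg, tilt about tool x deg
    return R.from_euler('xyz',[180,0,yaw],degrees=True)*R.from_rotvec([tilt,0,0],degrees=True)
def rel(*tg):
    s=read_state(); A=R.from_euler('xyz',s["tcp_rot"])
    print("t",round(s["time"],2),"F",np.round(s["ft_force"],1),"tcp",np.round(s["tool_pos"],1),"rpy",np.round(np.degrees(s["tcp_rot"]),1),"op",round(s["opening"],3),"j",np.round(s["joint_positions"],2))
    for p,o in tg:
        print(np.round(A.inv().apply(np.array(p)-s["tool_pos"])/10,2),np.round((A.inv()*o).as_rotvec(degrees=True),1))
def tipu(u,z,tilt=-45,yaw=186.5,along=0): # tip in pail plane -> TCP pose
    o=rot(yaw,tilt); return np.append(C+u*E_+along*np.array([.994,.113]),z)-o.apply([0,0,173]),o
E
python3 - <<'E'
from h import *
p,o=tipu(170,150); print(p)
rel((p,rot(186.5)),tipu(170,150))
E
```

```text
[ 591.3580895  -535.72312164  272.32947315]
t 0.1 F [ 0.3 -0.1  0.4] tcp [126.3 535.2 404.2] rpy [-179.9   -0.   166.7] op 0.999 j [ 1.25  0.35  1.65  0.    1.14 -0.08]
[-69.87 -93.53  13.28] [ -0.1  -0.  -19.8]
[-69.87 -93.53  13.28] [-44.6   7.8 -18.8]
```

send_rows(commands=[0,-70,-93.5,0,0,0,-20,0,-70,-93.5,0,0,0,-20,0,-70,-93.5,0,0,0,-20,0,-70,-93.5,0,0,0,-20,0,-70,-93.5,0,0,0,-20,0,-70,-93.5,0,0,0,-20,0,-70,-93.5,0,0,0,-20,0,-70,-93.5,0,0,0,-20,0,-70,-93.5,0,0,0,-20,0,-70,-93.5,0,0,0,-20,0,-70,-93.5,0,0,0,-20,0,-70,-93.5,0,0,0,-20])

```text
time: 1.3
tool_pos: [365.7, -15.9, 404.8]
tcp_rot: [-3.142, 0.001, -3.025]
ft_force: [0.2, 1.8, 0.3]
opening: -0.0
finger_force: 0.0
```

Run:
```python
from h import *
rel(tipu(170,150))
```

```text
t 1.3 F [0.2 1.8 0.3] tcp [365.7 -15.9 404.8] rpy [-180.     0.  -173.3] op -0.0 j [-0.17  0.    2.08  0.    1.06 -1.86]
[-16.35 -54.26  13.26] [-45.   -0.    0.2]
```

send_rows(commands=[0,-16.4,-54.3,3,-45,0,0,0,-16.4,-54.3,3,-45,0,0,0,-16.4,-54.3,3,-45,0,0,0,-16.4,-54.3,3,-45,0,0,0,-16.4,-54.3,3,-45,0,0,0,-16.4,-54.3,3,-45,0,0,0,-16.4,-54.3,3,-45,0,0,0,-16.4,-54.3,3,-45,0,0,0,-16.4,-54.3,3,-45,0,0,0,-16.4,-54.3,3,-45,0,0,0,-16.4,-54.3,13.3,-45,0,0,0,-16.4,-54.3,13.3,-45,0,0])

```text
time: 2.5
tool_pos: [586.4, -522.2, 292.9]
tcp_rot: [2.358, 0.001, -3.025]
ft_force: [0.4, -0.2, 0.4]
opening: 0.002
finger_force: 0.0
```

Run:
```python
from h import *
im,d,P,K,M=cam("wrist"); save("pics/w1.png",im)
rel(tipu(170,150),tipu(165,42),tipu(116,42))
```

```text
t 2.55 F [-0.3 -0.1 -8.7] tcp [ 585.9 -523.9  279.6] rpy [ 134.5   -0.5 -173.4] op -0.001 j [-0.84  1.05  0.79  0.46  1.96 -2.49]
[-0.42 -1.38 -0.38] [ 0.5 -0.4 -0.3]
[-0.51 -8.74  7.54] [ 0.5 -0.4 -0.3]
[-0.52 -5.31 11.04] [ 0.5 -0.4 -0.3]
```

View pics/w1.png

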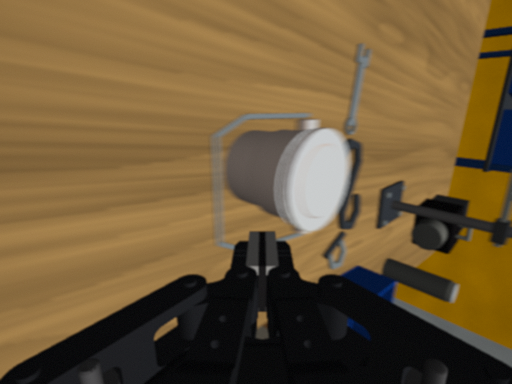

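The wrist view shows the crown wire as a vertical line at column 218, from row 135 to 245, with the shut fingertip at (262,235) to its outer side. The arm was still settling.

send_rows(commands=[0,0,0,0,0,0,0,0,0,0,0,0,0,0,0,0,0,0,0,0,0])

```text
time: 2.85
tool_pos: [586.5, -520.2, 297.8]
tcp_rot: [2.36, 0.003, -3.024]
ft_force: [-0.0, -0.1, 0.3]
opening: 0.002
finger_force: 0.0
```

Run:
```python
from h import *
np.set_printoptions(suppress=True,precision=1)
im,d,P,K,M=cam("wrist")
q=P.reshape(-1,3); f=(q[:,2]>40)&(q[:,2]<90)
uv=q[:,:2]-C; u=uv@E_
k=q[f&(u>85)&(u<125)&(abs(uv@np.array([.994,.113]))<60)]
print("crown",len(k),np.median(k,0),k.min(0),k.max(0),"u",np.median((k[:,:2]-C)@E_))
print(cv2.fitLine(k[:,:2].astype(np.float32),cv2.DIST_HUBER,0,.01,.01).ravel())
l=q[(q[:,2]>104)&(q[:,2]<113)&(np.linalg.norm(uv,axis=1)<75)]
print("lid",cv2.minEnclosingCircle(l[:,:2].astype(np.float32)),np.median(l,0))
rel(tipu(170,150),tipu(165,42),tipu(116,42))
```

```text
crown 823 [ 562.5 -350.8   69.9] [ 508.8 -358.3   65.9] [ 628.3 -328.9   74.7] u 106.61841434029357
[   1.     0.1  567.3 -351.4]
lid ((560.5381469726562, -248.54449462890625), 55.510860443115234) [ 557.  -260.6  109.7]
t 2.9 F [ 0.6  0.1 -0.1] tcp [ 586.5 -520.2  297.8] rpy [ 135.2    0.2 -173.2] op -0.0 j [-0.8  1.   0.8  0.5  2.  -2.5]
[-0.3 -2.9  0.7] [-0.2 -0.1  0.3]
[ -0.3 -10.2   8.7] [-0.2 -0.1  0.3]
[-0.3 -6.7 12.2] [-0.2 -0.1  0.3]
```

send_rows(commands=[0,-0.3,-5,4,0,0,0,0,-0.3,-10.2,8.7,0,0,0,0,-0.3,-10.2,8.7,0,0,0,0,-0.3,-10.2,8.7,0,0,0,0,-0.3,-8.5,10.4,0,0,0,0,-0.3,-6.7,12.2,0,0,0,0,-0.3,-6.7,12.2,0,0,0,0,-0.3,-6.7,12.2,0,0,0])

```text
time: 3.7
tool_pos: [585.5, -482.0, 164.5]
tcp_rot: [2.36, 0.003, -3.024]
ft_force: [-1.2, 0.7, -0.5]
opening: 0.0
finger_force: 0.0
```

Run:
```python
from h import *
th=np.arange(0,1.58,.1963)
rel(tipu(116,42),*[tipu(105*np.cos(t)+8,68+105*np.sin(t)) for t in th])
```

```text
t 3.7 F [-1.2  0.7 -0.5] tcp [ 585.5 -482.   164.5] rpy [ 135.2    0.2 -173.2] op 0.0 j [-0.8   1.12  0.95  0.45  1.73 -2.57]
[ 0.02 -0.02  0.01] [-0.2 -0.1  0.3]
[ 0.01  2.03 -1.62] [-0.2 -0.1  0.3]
[ 0.01  3.61 -2.93] [-0.2 -0.1  0.3]
[-0.    5.43 -3.91] [-0.2 -0.1  0.3]
[-0.01  7.39 -4.52] [-0.2 -0.1  0.3]
[-0.02  9.44 -4.72] [-0.2 -0.1  0.3]
[-0.03 11.49 -4.53] [-0.2 -0.1  0.3]
[-0.05 13.46 -3.94] [-0.2 -0.1  0.3]
[-0.06 15.28 -2.98] [-0.2 -0.1  0.3]
[-0.07 16.88 -1.68] [-0.2 -0.1  0.3]
```

send_rows(commands=[0,0,1,-0.8,0,0,0,0,0,2,-1.6,0,0,0,0,0,3.6,-2.9,0,0,0,0,0,5.4,-3.9,0,0,0,0,0,7.4,-4.5,0,0,0,0,0,9.4,-4.7,0,0,0,0,0,11.5,-4.5,0,0,0,0,0,13.5,-3.9,0,0,0,0,0,14.4,-3.5,0,0,0,0,0,15.3,-3,0,0,0,0,0,15.3,-3,0,0,0])

```text
time: 4.8
tool_pos: [574.6, -394.7, 290.4]
tcp_rot: [2.356, 0.0, -3.024]
ft_force: [-0.2, -0.3, -0.5]
opening: 0.004
finger_force: 0.0
```

```bash
cat > bail.py <<'E'
from h import *
np.set_printoptions(suppress=True,precision=1)
for n in ("scene","side"):
    im,d,P,K,M=cam(n)
    q=P.reshape(-1,3); uv=q[:,:2]-C; u=uv@E_; a=uv@np.array([.994,.113])
    l=q[(q[:,2]>104)&(q[:,2]<113)&(np.linalg.norm(uv,axis=1)<75)]
    print(n,"lid",cv2.minEnclosingCircle(l[:,:2].astype(np.float32)))
    f=(q[:,2]>125)&(q[:,2]<205)&(abs(a)<75)&(abs(u)<110)
    for lo,hi in ((-75,-25),(25,75)):
        k=f&(a>lo)&(a<hi)
        print(lo,k.sum()); 
        if k.sum()>5:
            zz=q[k,2]; 
            print("  slope u vs z",np.polyfit(zz,u[k],1),"top z",np.percentile(zz,98),"u at top",np.median(u[k][zz>np.percentile(zz,80)]))
    save("pics/%s_%d.png"%(n,1000*read_state()["time"]),im)
E
python3 bail.py; python3 -c "
from h import *
rel(tipu(8,173))"
```

```text
scene lid ((561.1015014648438, -247.86697387695312), 57.52919387817383)
-75 0
25 0
side lid ((559.6091918945312, -244.74659729003906), 57.976558685302734)
-75 0
25 0
t 4.9 F [-0.3  0.3 -0.9] tcp [ 574.5 -395.7  289.5] rpy [ 135.    -0.  -173.3] op -0.001 j [-0.73  0.84  1.18  0.49  1.74 -2.49]
[-0.11  1.9   1.08] [ 0.  -0.2  0.1]
```

```bash
ls pics
python3 - <<'E'
from h import *
import glob
a=cv2.imread(sorted(glob.glob("pics/scene_*"))[0])[110:250,70:270];b=cv2.imread(sorted(glob.glob("pics/side_*"))[0])[110:250,200:400]
cv2.imwrite("pics/c2.png",cv2.resize(np.hstack([a,b]),(800,280),interpolation=2))
E
```

```text
c1.png
scene.png
scene_4850.png
side.png
side_4900.png
w1.png
```

View pics/c2.png

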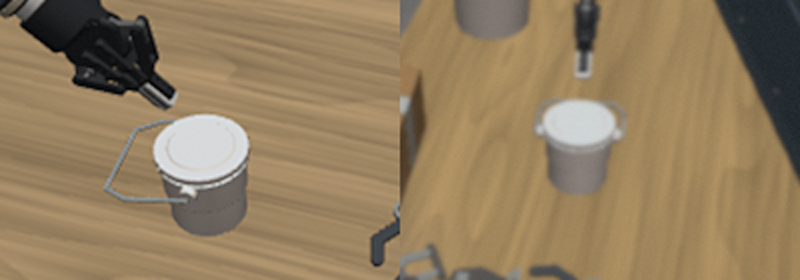

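The views show the bail still folded and the narrow fingertip above the lid; it passed outside the wire. I'll go again with the tip deeper beneath the wire.

```bash
python3 -c "
from h import *
rel(tipu(150,150),tipu(175,36),tipu(96,36))"
```

```text
t 4.9 F [-0.3  0.3 -0.9] tcp [ 574.5 -395.7  289.5] rpy [ 135.    -0.  -173.3] op -0.001 j [-0.73  0.84  1.18  0.49  1.74 -2.49]
[-0.05 -9.77 -7.34] [ 0.  -0.2  0.1]
[ -0.04 -19.6   -1.05] [ 0.  -0.2  0.1]
[ -0.07 -14.01   4.54] [ 0.  -0.2  0.1]
```

send_rows(commands=[0,0,-5,-3.7,0,0,0,0,0,-9.8,-7.3,0,0,0,0,0,-9.8,-7.3,0,0,0,0,0,-15,-4,0,0,0,0,0,-19.6,-1,0,0,0,0,0,-19.6,-1,0,0,0,0,0,-19.6,-1,0,0,0,0,0,-17,1.6,0,0,0,0,0,-14,4.5,0,0,0,0,0,-14,4.5,0,0,0,0,0,-14,4.5,0,0,0])

```text
time: 6.0
tool_pos: [583.3, -462.0, 162.6]
tcp_rot: [2.359, 0.003, -3.023]
ft_force: [-0.5, -0.4, -0.2]
opening: 0.002
finger_force: 0.0
```

Run:
```python
from h import *
th=np.arange(-.15,1.58,.17)
rel(tipu(96,36),*[tipu(105*np.cos(t)-7,66+105*np.sin(t)) for t in th])
np.set_printoptions(suppress=True,precision=1)
im,d,P,K,M=cam("wrist");q=P.reshape(-1,3); uv=q[:,:2]-C; u=uv@E_;a=uv@np.array([.994,.113])
k=(q[:,2]>40)&(q[:,2]<100)&(u>70)&(u<125)&(a<-15)&(a>-50);print(k.sum(),np.median(q[k],0),np.median(u[k]))
```

```text
t 6.0 F [-0.5 -0.4 -0.2] tcp [ 583.3 -462.   162.6] rpy [ 135.2    0.2 -173.2] op 0.002 j [-0.79  1.09  1.01  0.46  1.69 -2.58]
[ 0.04 -0.31  0.3 ] [-0.2 -0.1  0.3]
[ 0.03  0.64 -0.78] [-0.2 -0.1  0.3]
[ 0.03  1.81 -2.12] [-0.2 -0.1  0.3]
[ 0.02  3.19 -3.24] [-0.2 -0.1  0.3]
[ 0.02  4.75 -4.12] [-0.2 -0.1  0.3]
[ 0.01  6.43 -4.72] [-0.2 -0.1  0.3]
[-0.    8.18 -5.03] [-0.2 -0.1  0.3]
[-0.01  9.96 -5.03] [-0.2 -0.1  0.3]
[-0.02 11.72 -4.74] [-0.2 -0.1  0.3]
[-0.03 13.41 -4.15] [-0.2 -0.1  0.3]
[-0.04 14.97 -3.28] [-0.2 -0.1  0.3]
[-0.05 16.36 -2.17] [-0.2 -0.1  0.3]
993 [ 535.3 -340.3   84.5] 92.0994312800654
```

send_rows(commands=[0,0,0.6,-0.8,0,0,0,0,0,1.8,-2.1,0,0,0,0,0,3.2,-3.2,0,0,0,0,0,4.7,-4.1,0,0,0,0,0,6.4,-4.7,0,0,0,0,0,8.2,-5,0,0,0,0,0,10,-5,0,0,0,0,0,11.7,-4.7,0,0,0,0,0,13.4,-4.1,0,0,0,0,0,13.4,-4.1,0,0,0])

```text
time: 7.05
tool_pos: [575.1, -395.3, 285.4]
tcp_rot: [2.357, 0.002, -3.023]
ft_force: [-0.6, 0.4, 1.0]
opening: 0.0
finger_force: 0.0
```

```bash
python3 bail.py; python3 -c "
from h import *
rel(tipu(-7,171))"
```

```text
scene lid ((560.277099609375, -251.59228515625), 67.80255889892578)
-75 66
  slope u vs z [  0.3 -26.3] top z 190.4380445827782 u at top 27.804739922870272
25 96
  slope u vs z [  0.3 -22.6] top z 190.50788971299215 u at top 28.470857017234103
side lid ((558.83935546875, -249.17880249023438), 67.49324798583984)
-75 55
  slope u vs z [  0.3 -29. ] top z 189.73601648758668 u at top 24.012082145010986
25 51
  slope u vs z [  0.3 -32.8] top z 189.03871290728284 u at top 26.49685658927897
t 7.15 F [ 0.3 -0.8  0. ] tcp [ 574.8 -396.9  283.6] rpy [ 135.     0.  -173.3] op 0.001 j [-0.73  0.85  1.18  0.49  1.73 -2.5 ]
[-0.1   3.32  1.94] [-0.  -0.1  0.2]
```

send_rows(commands=[0,0,0.7,0.5,0,0,0,0,0,1.4,1.1,0,0,0,0,0,2.2,1.8,0,0,0,0,0,2.2,1.8,0,0,0,0,0,2.2,1.8,0,0,0])

```text
time: 7.65
tool_pos: [571.4, -368.5, 285.6]
tcp_rot: [2.356, 0.0, -3.024]
ft_force: [0.3, 0.6, 0.2]
opening: 0.004
finger_force: 0.0
```

```bash
python3 bail.py; python3 -c "
from h import *
rel(tipu(-7,171))"
```

```text
scene lid ((560.0361328125, -244.48318481445312), 68.00267791748047)
-75 58
  slope u vs z [ 0.  -4.7] top z 195.31232546169903 u at top 3.87213693407595
25 85
  slope u vs z [ 0.  -0.1] top z 194.177275807646 u at top 5.21465311106386
side lid ((558.407958984375, -245.5727081298828), 67.21334838867188)
-75 54
  slope u vs z [ 0.1 -8.5] top z 192.57242542835462 u at top 1.655577797108893
25 54
  slope u vs z [ 0.  -4.1] top z 192.8534440969901 u at top 4.852100192057453
t 7.75 F [ 0.3 -0.1  0.5] tcp [ 571.4 -368.9  285.5] rpy [ 135.     0.  -173.3] op -0.001 j [-0.71  0.82  1.25  0.51  1.69 -2.49]
[-0.1   1.2   0.09] [-0.  -0.1  0.2]
```

The bail now stands upright to within about 0.05 rad. Next I retreat and go above it with the tool vertical and the gripper open.

```bash
cat >> h.py <<'E'
AL=np.array([.994,.113])
def grasp(u,z,along=36,yaw=186.5):
    o=rot(yaw); return np.append(C+u*E_+along*AL,z+155),o
E
python3 -c "
from h import *
p,o=grasp(120,260);rel((p,o),grasp(3,270))"
```

```text
t 7.75 F [ 0.3 -0.1  0.5] tcp [ 571.4 -368.9  285.5] rpy [ 135.     0.  -173.3] op -0.001 j [-0.71  0.82  1.25  0.51  1.69 -2.49]
[-3.7   9.45 -8.86] [45.  -0.1  0.2]
[-3.75 18.44 -1.29] [45.  -0.1  0.2]
```

send_rows(commands=[0,0,-0.5,-4,0,0,0,0,0,-0.7,-9,0,0,0,0,0,-0.7,-12,0,0,0,0,-1.5,4,-12,15,0,0,0,-3.7,9.4,-9,30,0,0,4,-3.7,9.4,-9,45,0,0,8,-3.7,14,-6,45,0,0,8.5,-3.7,18.4,-1.3,45,0,0,8.5,-3.7,18.4,-1.3,45,0,0,8.5,-3.7,18.4,-1.3,45,0,0,8.5,-3.7,18.4,-1.3,45,0,0,8.5,-3.7,18.4,-1.3,45,0,0])

```text
time: 8.95
tool_pos: [594.1, -245.6, 424.6]
tcp_rot: [3.141, -0.0, -3.026]
ft_force: [0.3, 0.2, 0.4]
opening: 0.997
finger_force: 0.0
```

```bash
python3 bail.py
python3 - <<'E'
from h import *
np.set_printoptions(suppress=True,precision=1)
im,d,P,K,M=cam("wrist");save("pics/w2.png",im)
q=P.reshape(-1,3); uv=q[:,:2]-C; u=uv@E_;a=uv@AL
for lo in (-50,-30,-10,10,30):
    k=(q[:,2]>175)&(q[:,2]<205)&(abs(u)<30)&(a<lo+20)&(a>lo);print(lo,k.sum(),np.median(q[k],0),np.median(u[k]))
k=(q[:,2]>180)&(q[:,2]<203)&(abs(u)<30)&(abs(a)<75);print("a range",np.percentile(a[k],[1,99]))
rel(grasp(3,192),grasp(3,190))
E
```

```text
scene lid ((558.4630737304688, -246.5681915283203), 67.52450561523438)
-75 58
  slope u vs z [ 0.1 -5.6] top z 194.84557630255495 u at top 3.558977745332551
25 84
  slope u vs z [ 0.  -0.3] top z 194.78736921127054 u at top 5.075551247250309
side lid ((558.051513671875, -244.56739807128906), 67.13871765136719)
-75 53
  slope u vs z [ 0.  -4.5] top z 192.86944922033945 u at top 1.9899182318791075
25 53
  slope u vs z [ 0.  -5.2] top z 193.27941573994738 u at top 3.9648111021425505
-50 235 [ 518.3 -254.2  193.1] 4.5426660060278286
-30 236 [ 538.3 -252.4  193.1] 5.13504257710612
-10 199 [ 558.7 -250.3  193.2] 5.10346915032903
10 193 [ 578.6 -248.7  193.2] 5.76133160745358
30 170 [ 598.  -246.5  193.3] 5.736194238861241
a range [-56.1  51.9]
t 9.1 F [-0.8 -0.8 -0.2] tcp [ 594.  -245.5  424.3] rpy [ 180.    -0.  -173.4] op 0.996 j [-0.5  0.5  1.4  0.   1.3 -2.1]
[-0.1  0.1  7.7] [ 0.  -0.   0.1]
[-0.1  0.1  7.9] [ 0.  -0.   0.1]
```

View pics/w2.png

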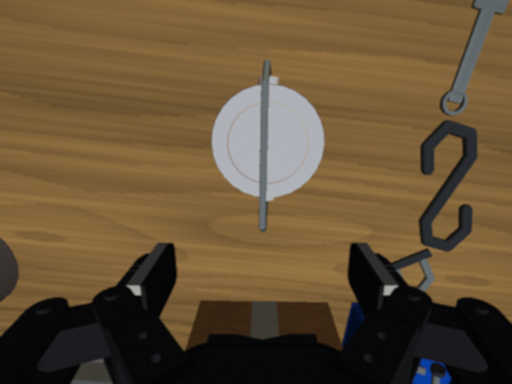

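The wrist view shows the wire edge-on at column 265, from row 62 to 230, crossing the centred lid, and the open fingers straddle its line. Descending to grip.

send_rows(commands=[8.5,0.2,0,4,0,0,1,8.5,0.2,-0.1,7.9,0,0,1,8.5,0.2,-0.1,7.9,0,0,1,4,0.2,-0.1,7.9,0,0,1,0,0.2,-0.1,7.9,0,0,1,0,0.2,-0.1,7.9,0,0,1,0,0.2,-0.1,7.9,0,0,1,0,0.2,-0.1,7.9,0,0,1,0,0.2,-0.1,7.9,0,0,1,0,0.2,-0.1,7.9,0,0,1])

```text
time: 10.1
tool_pos: [592.2, -245.6, 346.4]
tcp_rot: [-3.141, 0.001, -3.042]
ft_force: [-0.1, 0.2, 4.1]
opening: 0.028
finger_force: 58.8
```

send_rows(commands=[0,0,0,-0.5,0,0,0,0,0,0,-1.5,0,0,0,0,0,0,-3,0,0,0,0,0,0,-4.5,0,0,0,0,0,0,-6,0,0,0,0,0,0,-7.5,0,0,0,0,0,0,-9,0,0,0,0,0,0,-10,0,0,0,0,0,0,-10.5,0,0,0,0,0,0,-10.5,0,0,0,0,0,0,-10.5,0,0,0])

```text
time: 11.2
tool_pos: [592.0, -245.5, 450.2]
tcp_rot: [3.141, -0.001, -3.042]
ft_force: [-0.1, -0.7, -4.2]
opening: 0.031
finger_force: 58.6
```

```bash
cat > wire.py <<'E'
from h import *
np.set_printoptions(suppress=True,precision=2)
# wire points in tool-aligned coords: near grasp point, from wrist camera
im,d,P,K,M=cam("wrist"); s=read_state(); A=R.from_euler('xyz',s["tcp_rot"])
t=A.inv().apply(P.reshape(-1,3)-s["tool_pos"])
k=(abs(t[:,1])<12)&(t[:,0]>14)&(t[:,0]<110)&(abs(t[:,2]-155)<30)
w=t[k];print(len(w))
for lo in range(14,110,8):
    j=w[(w[:,0]>=lo)&(w[:,0]<lo+8)]
    if len(j)>3: print(lo,len(j),np.median(j,0))
print("t",s["time"],"F",s["ft_force"],"tcp",s["tool_pos"],s["opening"])
E
python3 wire.py
python3 - <<'E'
from h import *
N=np.array([553.4,222.7]);ex=np.array([.994,.1115]);ey=np.array([-.1115,.994])
rel((np.append(N-60*ex-36*ey,290+155),rot(96.4)))
E
```

```text
2227
14 165 [ 18.06  -1.48 153.34]
22 185 [ 26.09  -1.47 153.5 ]
30 193 [ 34.06  -1.46 153.63]
38 208 [ 42.21  -1.45 153.86]
46 221 [ 50.02  -1.86 153.87]
54 234 [ 58.14  -1.44 154.05]
62 240 [ 66.11  -1.62 154.15]
70 249 [ 74.15  -1.81 154.21]
78 257 [ 81.79  -1.4  154.79]
86 177 [ 89.72  -0.95 165.2 ]
94 98 [ 96.56  -0.41 178.6 ]
t 11.25 F [-0.03  0.01 -3.4 ] tcp [ 592.04 -245.52  449.99] 0.02717879824832372
t 11.25 F [-0.   0.  -3.4] tcp [ 592.  -245.5  450. ] rpy [ 1.800e+02 -1.000e-01 -1.743e+02] op 0.027 j [-0.47  0.48  1.34 -0.    1.32 -2.14]
[ 5.14 43.3   0.53] [-0.  -0.1 89.3]
```

The wire sits level in the grip: it is 1.5 mm off in tool y, its axis is about 156 mm ahead of the TCP, and its middle is at tool x ≈ 34 mm. Carrying it to the stand now.

send_rows(commands=[0,0.1,0.8,0,0,0,2,0,0.3,2.4,0,0,0,6,0,0.6,4.6,0,0,0,11,0,0.8,7,0,0,0,17,0,1.1,9.5,0,0,0,23,0,1.4,12,0,0,0,29,0,1.7,14.5,0.1,0,0,35,0,2,17,0.2,0,0,41,0,2.3,19.5,0.2,0,0,47,0,2.6,22,0.2,0,0,53,0,2.9,24.5,0.3,0,0,58,0,3.2,27,0.3,0,0,63])

```text
time: 12.45
tool_pos: [533.0, 20.9, 447.1]
tcp_rot: [-3.141, -0.001, 2.138]
ft_force: [-0.1, -0.3, -4.1]
opening: 0.03
finger_force: 58.6
```

```bash
cat >> h.py <<'E'
N=np.array([553.4,222.7]);ex=np.array([.994,.1115]);ey=np.array([-.1115,.994])
def st(x,z,y=0): # wire middle at stand x (nominal seat), height z
    return np.append(N+(x+1.5)*ex+(y-34)*ey,z+156),rot(96.4)
E
python3 -c "
from h import *
rel(st(-60,290))"
```

```text
t 12.45 F [-0.1 -0.3 -4.1] tcp [533.   20.9 447.1] rpy [-179.9   -0.   122.5] op 0.03 j [-0.05  0.28  1.64 -0.    1.22 -0.62]
[15.44  5.82  0.12] [-0.1 -0.  26.1]
```

send_rows(commands=[0,2.2,0.8,0,0,0,5,0,4.4,1.6,0,0,0,10,0,6.6,2.4,0,0,0,15,0,8.8,3.3,0,0,0,20,0,11,4.1,0,0,0,24,0,13,4.9,0,0,0,26,0,14.6,5.5,0,0,0,26,0,15.4,5.8,0,0,0,26,0,15.4,5.8,0,0,0,26,0,15.4,5.8,0,0,0,26])

```text
time: 13.45
tool_pos: [499.0, 180.4, 447.6]
tcp_rot: [-3.141, 0.0, 1.688]
ft_force: [0.1, 0.0, -3.0]
opening: 0.031
finger_force: 58.6
```

```bash
python3 wire.py
python3 - <<'E'
from h import *
np.set_printoptions(suppress=True,precision=1)
for n in ("wrist","side"):
    im,d,P,K,M=cam(n);save("pics/%s3.png"%n,im)
    q=P.reshape(-1,3);f=(q[:,:2]-N); x=f@ex;y=f@ey
    for nm,k in (("lip",(q[:,2]>262)&(q[:,2]<280)&(abs(x+8)<16)&(abs(y)<12)),("lpost",(q[:,2]>257)&(q[:,2]<272)&(abs(x-42)<20)&(abs(y)<14))):
        if k.sum(): print(n,nm,k.sum(),"x",np.percentile(x[k],[1,50,99]),"y",np.percentile(y[k],[1,50,99]),"z",np.percentile(q[k,2],[50,90,99]))
rel(st(-60,290),st(-25,290),st(0,290))
E
```

```text
2216
14 174 [ 18.21   0.91 153.71]
22 182 [ 26.15   0.91 153.86]
30 191 [ 33.87   0.92 153.93]
38 206 [ 42.1    0.92 154.13]
46 222 [ 49.86   0.5  154.26]
54 229 [ 57.95   0.93 154.5 ]
62 240 [ 66.01   0.93 154.43]
70 249 [ 73.89   0.54 154.64]
78 262 [ 81.83   0.94 155.06]
86 167 [ 89.8    0.97 166.32]
94 94 [ 96.48   1.   179.85]
t 13.5 F [-0.07 -0.74 -2.92] tcp [499.07 180.22 447.62] 0.028111633506250792
wrist lip 644 x [-13.2  -8.2  -0.1] y [-7.4  0.3  6.7] z [272.2 274.7 276. ]
wrist lpost 1651 x [22.6 37.6 51.7] y [-11.   -0.1  10.2] z [260.5 263.5 264.4]
side lip 42 x [-14.1  -8.   -1.4] y [-8.   2.7  8.4] z [268.8 273.  273.7]
side lpost 68 x [25.  40.  50.8] y [-9.6  1.7 11.9] z [259.4 262.  263.5]
t 13.6 F [-0.3  0.2 -3.4] tcp [499.1 180.2 447.7] rpy [-180.     0.    96.7] op 0.029 j [ 0.3  0.3  1.6 -0.   1.2  0.1]
[0.2 0.  0.2] [-0.   0.   0.3]
[0.2 3.5 0.2] [-0.   0.   0.3]
[0.2 6.  0.2] [-0.   0.   0.3]
```

View pics/wrist3.png

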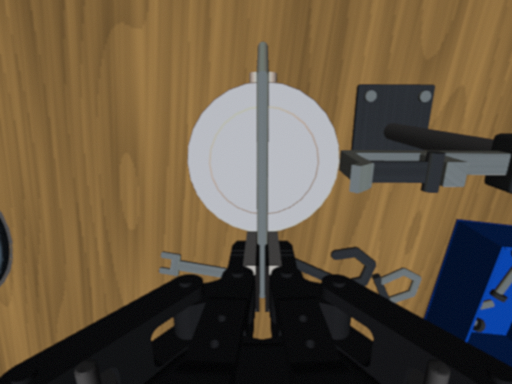

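The wrist view shows the wire at column 263 and the hook tip at about (357,172), pointing toward it; the middle of the wire lines up with the hook. By depth, the real seat is at about x = +3 and z = 237. I move over the tip.

send_rows(commands=[0,0.2,0.6,0.1,0,0,0.3,0,0.2,1.5,0.1,0,0,0.3,0,0.2,2.5,0.1,0,0,0.3,0,0.2,3.5,0.1,0,0,0.3,0,0.2,4.5,0.1,0,0,0.3,0,0.2,5.5,0.1,0,0,0.3,0,0.2,6.2,0.1,0,0,0.3,0,0.2,6.6,0.1,0,0,0.3,0,0.2,6.6,0.1,0,0,0.3,0,0.2,6.6,0.1,0,0,0.3,0,0.2,6.6,0.1,0,0,0.3])

```text
time: 14.7
tool_pos: [564.0, 190.6, 446.9]
tcp_rot: [-3.142, -0.0, 1.683]
ft_force: [-0.4, -0.8, -4.4]
opening: 0.029
finger_force: 58.6
```

```bash
python3 wire.py
python3 - <<'E'
from h import *
np.set_printoptions(suppress=True,precision=1)
im,d,P,K,M=cam("wrist");save("pics/wrist4.png",cv2.resize(im[100:300,150:400],(750,600),interpolation=2))
q=P.reshape(-1,3);f=(q[:,:2]-N); x=f@ex;y=f@ey
for z0 in range(225,300,5):
    k=(q[:,2]>z0)&(q[:,2]<z0+5)&(x>-30)&(x<60)&(y>-9)&(y<9)
    if k.sum(): print(z0,k.sum(),"x",np.percentile(x[k],[1,10,50,90,99]))
rel(st(8,290),st(8,265))
E
```

```text
2541
14 166 [ 18.08   0.93 153.54]
22 278 [ 26.85  -0.38 154.33]
30 358 [ 34.11  -1.26 155.51]
38 277 [ 40.92   0.09 154.42]
46 220 [ 49.99   0.96 154.14]
54 237 [ 58.07   0.57 154.19]
62 239 [ 65.99   0.98 154.36]
70 251 [ 74.13   0.99 154.49]
78 242 [ 81.93   1.   154.81]
86 180 [ 89.67   1.43 166.75]
94 93 [ 96.61   1.52 179.58]
t 14.75 F [-0.38  0.46 -2.87] tcp [563.99 190.54 446.89] 0.029357730966403154
225 100 x [-6.  -1.1 30.4 54.7 58.9]
230 538 x [-3.7  2.4 24.4 55.5 59.6]
235 63 x [-5.7 -2.8 24.2 51.8 59.4]
240 43 x [-6.1 -4.9 44.8 50.2 51.4]
245 53 x [-5.7 -3.7  0.3 49.  51.6]
250 51 x [-6.1 -4.5 43.9 49.9 51.3]
255 1266 x [-2.4  4.1 23.5 35.4 47.5]
260 875 x [-3.7 35.6 42.9 50.2 51.8]
265 273 x [-9.2 -5.  -2.4 -0.4  0.1]
270 448 x [-13.1 -12.2  -8.3  -5.1  -3.9]
275 31 x [-10.4 -10.   -9.5  -9.   -8.8]
290 445 x [ 5.3  5.7  7.9  9.7 10.2]
t 14.8 F [-0.3  0.3 -3.4] tcp [564.  190.5 446.9] rpy [180.   -0.   96.4] op 0.028 j [0.2 0.4 1.5 0.  1.3 0.1]
[-0.1  0.2  0.1] [ 0. -0.  0.]
[-0.1  0.2  2.6] [ 0. -0.  0.]
```

View pics/wrist4.png

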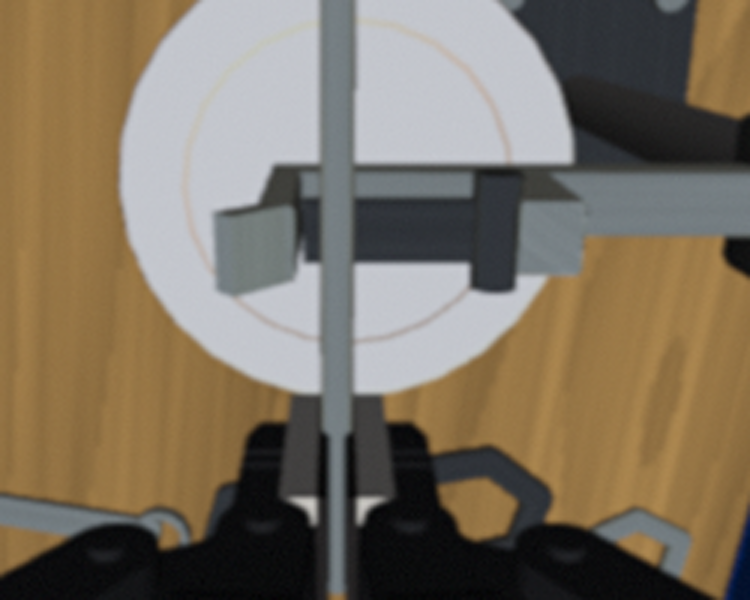

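The crop shows the wire at column 337, clear of the lip (its right edge at column 298) and above the flap. The latch post is at columns 475–520. Descending inside the lip, then feeling for the tip face.

send_rows(commands=[0,0,0,0.6,0,0,0,0,0,0,1.3,0,0,0,0,0,0,2,0,0,0,0,0,0,2.5,0,0,0,0,0,0,2.5,0,0,0,0,0,0,2.5,0,0,0,0,0,0,2.5,0,0,0])

```text
time: 15.5
tool_pos: [564.3, 190.6, 422.1]
tcp_rot: [3.141, -0.0, 1.683]
ft_force: [0.1, 0.6, -2.6]
opening: 0.03
finger_force: 58.6
```

send_rows(commands=[0,0,-0.1,0,0,0,0,0,0,-0.2,0,0,0,0,0,0,-0.3,0,0,0,0,0,0,-0.3,0,0,0,0,0,0,-0.3,0,0,0,0])

```text
time: 16.0
tool_pos: [561.2, 190.2, 421.8]
tcp_rot: [3.142, -0.0, 1.683]
ft_force: [0.5, 0.0, -3.1]
opening: 0.031
finger_force: 58.6
```

send_rows(commands=[0,0,-0.1,0,0,0,0,0,0,-0.1,0,0,0,0,0,0,-0.1,0,0,0,0])

```text
time: 16.3
tool_pos: [560.3, 190.1, 421.8]
tcp_rot: [3.142, 0.0, 1.683]
ft_force: [0.2, -0.5, -3.6]
opening: 0.031
finger_force: 58.6
```

send_rows(commands=[0,0,-0.1,0,0,0,0,0,0,-0.1,0,0,0,0,0,0,-0.1,0,0,0,0])

```text
time: 16.6
tool_pos: [559.2, 190.0, 421.8]
tcp_rot: [-3.142, 0.0, 1.683]
ft_force: [0.3, -0.5, -2.9]
opening: 0.026
finger_force: 58.6
```

send_rows(commands=[0,0,-0.1,0,0,0,0,0,0,-0.1,0,0,0,0,0,0,-0.1,0,0,0,0])

```text
time: 16.9
tool_pos: [558.4, 189.9, 421.9]
tcp_rot: [3.141, -0.0, 1.683]
ft_force: [4.4, 0.1, -3.3]
opening: 0.031
finger_force: 58.6
```

send_rows(commands=[0,0,-0.1,0,0,0,0,0,0,-0.1,0,0,0,0,0,0,-0.1,0,0,0,0])

```text
time: 17.2
tool_pos: [557.7, 189.7, 422.0]
tcp_rot: [3.139, -0.0, 1.682]
ft_force: [7.4, 0.7, -4.7]
opening: 0.031
finger_force: 58.9
```

Contact is at TCP x ≈ 558.8. I ease to about 3 N and start pressing down along the face.

send_rows(commands=[0,0,0.08,0.1,0,0,0,0,0,0.08,0.2,0,0,0,0,0,0.08,0.4,0,0,0,0,0,0.08,0.4,0,0,0])

```text
time: 17.6
tool_pos: [558.2, 189.9, 417.8]
tcp_rot: [3.141, -0.0, 1.683]
ft_force: [5.9, 0.8, -0.5]
opening: 0.031
finger_force: 59.1
```

send_rows(commands=[0,0,0,0.1,0,0,0,0,0,0,0.2,0,0,0,0,0,0,0.2,0,0,0])

```text
time: 17.9
tool_pos: [558.2, 189.9, 415.8]
tcp_rot: [3.141, -0.0, 1.683]
ft_force: [5.3, 0.6, -0.2]
opening: 0.029
finger_force: 59.1
```

send_rows(commands=[0,0,0,0.1,0,0,0,0,0,0,0.2,0,0,0,0,0,0,0.2,0,0,0])

```text
time: 18.2
tool_pos: [558.2, 189.8, 414.1]
tcp_rot: [3.141, -0.0, 1.683]
ft_force: [5.4, 0.9, 3.0]
opening: 0.031
finger_force: 59.4
```

send_rows(commands=[0,0,0.02,0.1,0,0,0,0,0,0.02,0.2,0,0,0,0,0,0.02,0.2,0,0,0])

```text
time: 18.5
tool_pos: [558.3, 189.9, 411.8]
tcp_rot: [3.141, -0.0, 1.683]
ft_force: [4.9, 0.1, 2.5]
opening: 0.028
finger_force: 59.4
```

send_rows(commands=[0,0,0,0.1,0,0,0,0,0,0,0.2,0,0,0,0,0,0,0.2,0,0,0])

```text
time: 18.8
tool_pos: [558.3, 189.9, 409.6]
tcp_rot: [3.141, -0.0, 1.683]
ft_force: [5.5, 0.3, 3.1]
opening: 0.031
finger_force: 59.4
```

send_rows(commands=[0,0,0,0.1,0,0,0,0,0,0,0.2,0,0,0,0,0,0,0.2,0,0,0])

```text
time: 19.1
tool_pos: [558.3, 189.9, 407.7]
tcp_rot: [3.141, -0.0, 1.683]
ft_force: [4.5, 0.6, 3.0]
opening: 0.03
finger_force: 59.5
```

send_rows(commands=[0,0,0,0.1,0,0,0,0,0,0,0.2,0,0,0,0,0,0,0.2,0,0,0])

```text
time: 19.4
tool_pos: [558.3, 189.9, 405.7]
tcp_rot: [3.141, -0.0, 1.683]
ft_force: [4.7, 1.1, 4.1]
opening: 0.027
finger_force: 59.6
```

send_rows(commands=[0,0,0,0.1,0,0,0,0,0,0,0.2,0,0,0,0,0,0,0.2,0,0,0])

```text
time: 19.7
tool_pos: [558.3, 189.9, 403.8]
tcp_rot: [3.141, -0.0, 1.683]
ft_force: [5.1, 0.4, 4.5]
opening: 0.029
finger_force: 59.6
```

send_rows(commands=[0,0,0,0.1,0,0,0,0,0,0,0.2,0,0,0,0,0,0,0.2,0,0,0])

```text
time: 20.0
tool_pos: [558.3, 189.9, 401.9]
tcp_rot: [3.141, -0.0, 1.683]
ft_force: [4.4, 0.6, 5.1]
opening: 0.029
finger_force: 59.7
```

send_rows(commands=[0,0,0,0.1,0,0,0,0,0,0,0.2,0,0,0,0,0,0,0.2,0,0,0])

```text
time: 20.3
tool_pos: [558.3, 189.9, 399.9]
tcp_rot: [3.141, -0.0, 1.683]
ft_force: [4.3, 0.5, 6.0]
opening: 0.027
finger_force: 59.8
```

send_rows(commands=[0,0,0,0.1,0,0,0,0,0,0,0.2,0,0,0,0,0,0,0.2,0,0,0])

```text
time: 20.6
tool_pos: [558.3, 189.9, 398.0]
tcp_rot: [3.141, -0.0, 1.683]
ft_force: [3.3, 0.1, 6.9]
opening: 0.029
finger_force: 59.8
```

send_rows(commands=[0,0,-0.02,0.1,0,0,0,0,0,-0.02,0.15,0,0,0,0,0,-0.02,0.15,0,0,0])

```text
time: 20.9
tool_pos: [558.1, 189.9, 396.7]
tcp_rot: [3.141, -0.0, 1.683]
ft_force: [3.4, 0.3, 7.3]
opening: 0.029
finger_force: 59.9
```

send_rows(commands=[0,0,-0.02,0.1,0,0,0,0,0,-0.02,0.1,0,0,0,0,0,-0.02,0.1,0,0,0])

```text
time: 21.2
tool_pos: [558.0, 189.9, 395.9]
tcp_rot: [3.14, -0.0, 1.683]
ft_force: [4.7, -0.1, 8.3]
opening: 0.031
finger_force: 60.0
```

send_rows(commands=[0,0,0,0.1,0,0,0,0,0,0,0.1,0,0,0,0,0,0,0.1,0,0,0])

```text
time: 21.5
tool_pos: [558.0, 189.8, 394.0]
tcp_rot: [3.141, -0.0, 1.683]
ft_force: [7.6, 0.8, -0.8]
opening: 0.029
finger_force: 59.3
```

The vertical force fell from 8.3 to -0.8 N, so the wire has passed the latch. Going on to the bottom.

send_rows(commands=[0,0,0.1,0.05,0,0,0,0,0,0.1,0.1,0,0,0,0,0,0.1,0.1,0,0,0])

```text
time: 21.8
tool_pos: [558.7, 189.9, 392.6]
tcp_rot: [-3.14, 0.0, 1.683]
ft_force: [3.1, 1.0, -1.1]
opening: 0.028
finger_force: 59.0
```

send_rows(commands=[0,0,0.05,0.05,0,0,0,0,0,0.05,0.1,0,0,0,0,0,0.05,0.1,0,0,0])

```text
time: 22.1
tool_pos: [559.1, 190.0, 392.0]
tcp_rot: [-3.14, 0.0, 1.683]
ft_force: [0.8, -1.3, 0.3]
opening: 0.027
finger_force: 58.9
```

Run:
```python
from h import *
np.set_printoptions(suppress=True,precision=1)
im,d,P,K,M=cam("wrist");save("pics/wrist5.png",cv2.resize(im[80:280,150:400],(750,600),interpolation=2))
q=P.reshape(-1,3);f=(q[:,:2]-N); x=f@ex;y=f@ey
k=(abs(x-3)<8)&(y>15)&(y<45)&(q[:,2]>215)&(q[:,2]<275);print("wire",k.sum(),np.median(x[k]),np.median(q[k,2]))
k=(x>14)&(x<26)&(abs(y)<5)&(q[:,2]>225);print("flap",k.sum(),np.percentile(q[k,2],[10,50,90]))
rel()
```

```text
wire 890 3.0065884398600553 238.37106556975192
flap 1133 [233.8 257.3 258.2]
t 22.15 F [-1.2 -1.7 -0.9] tcp [559.1 190.  392.1] rpy [-179.9    0.    96.4] op 0.029 j [ 0.2  0.4  1.6 -0.   1.1  0.1]
```

View pics/wrist5.png

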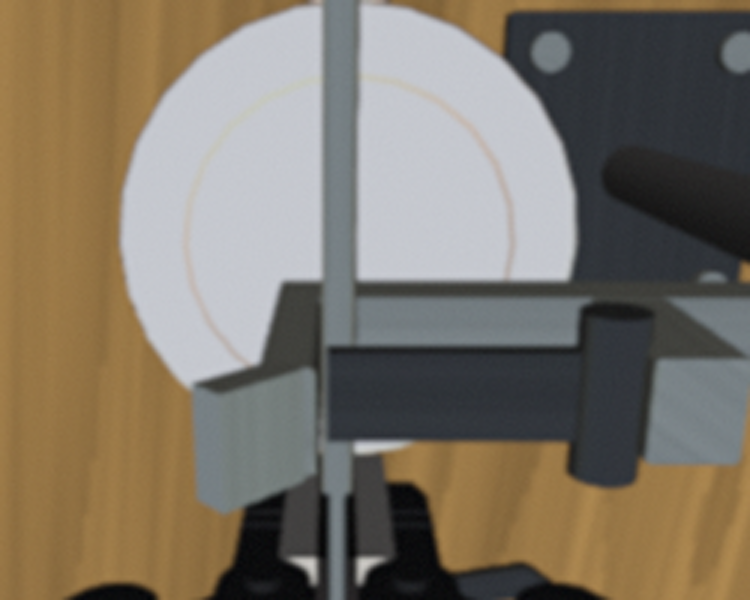

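The flap is level above the wire (257–258, as before pressing) and the wire lies in the hook at axis z ≈ 236. I set the load down, open and retreat upward.

send_rows(commands=[0,0,0,0.05,0,0,0,0,0,0,0.08,0,0,0,0,0,0,0.08,0,0,0])

```text
time: 22.45
tool_pos: [559.3, 190.0, 391.6]
tcp_rot: [-3.141, 0.0, 1.683]
ft_force: [-1.9, -0.9, 0.6]
opening: 0.03
finger_force: 59.1
```

send_rows(commands=[0.8,0,0,0,0,0,0,1.5,0,0,0,0,0,0,3,0,0,0,0,0,0,5,0,0,0,0,0,0,5,0,0,0,0,0,0,5,0,0,-1,0,0,0,5,0,0,-4,0,0,0,5,0,0,-8,0,0,0,5,0,0,-12,0,0,0,5,0,0,-15,0,0,0,5,0,0,-15,0,0,0,5,0,0,-15,0,0,0])

```text
time: 23.65
tool_pos: [559.1, 190.0, 542.2]
tcp_rot: [3.14, -0.0, 1.683]
ft_force: [0.1, -0.4, -0.9]
opening: 0.585
finger_force: 0.0
```

send_rows(commands=[5,0,0,0,0,0,0,5,0,0,0,0,0,0,5,0,0,0,0,0,0,5,0,0,0,0,0,0,5,0,0,0,0,0,0,5,0,0,0,0,0,0,5,0,0,0,0,0,0,5,0,0,0,0,0,0,5,0,0,0,0,0,0,5,0,0,0,0,0,0,5,0,0,0,0,0,0,5,0,0,0,0,0,0])

```text
time: 24.85
tool_pos: [559.4, 190.0, 541.5]
tcp_rot: [-3.142, 0.0, 1.683]
ft_force: [0.4, -0.4, -0.1]
opening: 0.586
finger_force: 0.0
```

Run:
```python
from h import *
np.set_printoptions(suppress=True,precision=1)
for i in range(8):
    im,d,P,K,M=cam("wrist")
    q=P.reshape(-1,3);f=(q[:,:2]-N); x=f@ex;y=f@ey
    k=(abs(x-3)<10)&(y>15)&(y<45)&(q[:,2]>215)&(q[:,2]<275)
    l=q[(q[:,2]>130)&(q[:,2]<175)&(np.hypot(x-3,y)<75)]
    g=(x>14)&(x<26)&(abs(y)<5)&(q[:,2]>250)
    if i%2==0: print("wire",k.sum(),np.median(x[k]),np.median(q[k,2]),"lid",cv2.minEnclosingCircle(l[:,:2].astype(np.float32)),np.median(l[:,2]),"flap",np.median(q[g,2]))
im=cam("side")[0]
save("pics/fin.png",cv2.resize(im[150:350,150:400],(750,600),interpolation=2));rel()
```

```text
wire 203 2.708585766052334 238.36847130775493 lid ((557.6333618164062, 222.6890106201172), 62.140663146972656) 155.1758614232408 flap 257.5679186637258
wire 206 3.5747337892575963 238.4009094012829 lid ((557.5381469726562, 222.8310546875), 62.015682220458984) 155.17819219385143 flap 257.5949131375784
wire 203 3.5469662543172844 238.3583082326782 lid ((557.3345947265625, 222.6204833984375), 62.25408172607422) 155.18222490892944 flap 257.64731620429677
wire 204 3.149902351837938 238.23533704717616 lid ((557.3692626953125, 222.66220092773438), 62.17888259887695) 155.10517118204513 flap 257.62425647146256
t 25.3 F [-0.7 -0.1  0.6] tcp [559.3 190.  541.5] rpy [-180.     0.    96.4] op 0.584 j [ 0.2  0.3  1.4 -0.   1.5  0.1]
```

View pics/fin.png

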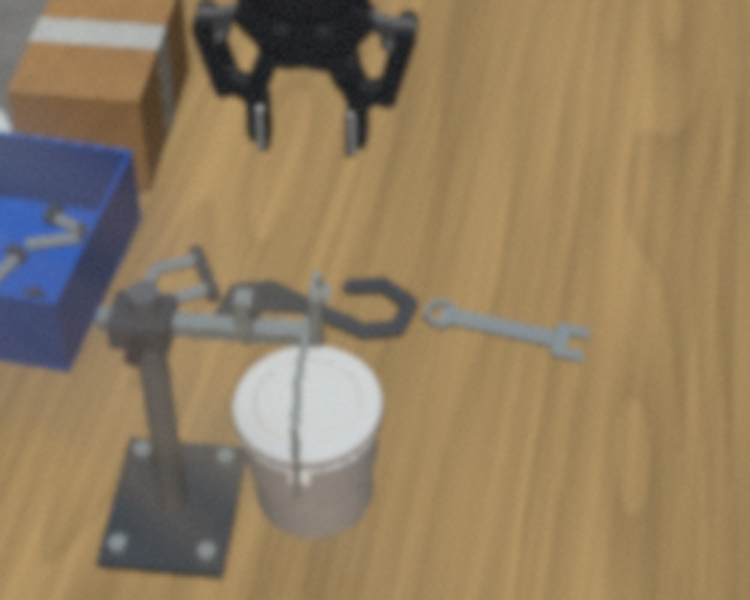

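The side view shows the pail hanging upright and still from the hook, with its lid centred at (307,405), the gripper well clear above, and the latch shut.

```bash
python3 -c "
from plant import *
print(job_done())"
```

```text
the job is handed in; nothing more can be done
None
```

The job is handed in at about 25 s: the pail hangs at rest by its handle, with the latch shut over the wire and the gripper clear. Forces read while feeling and pressing stayed under about 12 N. My first swing at the handle missed, and the second raised it. No verdict came back from the judge.

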